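Fit a heater block and check its probe bore with the gauge rod

ROBOT

A 6-joint arm with a two-finger parallel gripper is mounted at the origin on a cart in front of the work surface, level with it; the furniture and walls round the work are solid. World frame = base frame: x ahead of the robot, y to its left, z up, the work surface at z = 0. Lengths are in mm, angles in rad, forces in N, time in s.
With the tool pointing down it reaches from about 275 to 750 mm from the base axis. Payload 10.2 kg.
Tool frame: the origin (TCP) lies midway between the tips of the shut fingers; the grasp point (between the pads) lies 19 mm behind it; z points along the fingers, y is the line along which they close (so a half turn about z gives the same grasp; the last joint's range is limited). The gripper opens to 85 mm and grips with 20 to 120 N. Pads are 22 mm wide; open, the fingers measure 114 mm over their backs; the gripper's body (76 mm by 85 mm) begins 54 mm behind the grasp point. The pads swing forward as they close: fully open they stand 13 mm farther back than shut.
Start: joints at [1.032, 0.313, 1.498, -0, 1.331, -0.223], TCP at [163.066, 499.04, 231.294] pointing down, gripper open.
Joint ranges: [-2.94, 2.94], [-0.97, 2.17], [0.19, 2.56], [-1.23, 4.37], [0.02, 3.11], [-2.88, 2.88]. Speed limits (rad/s): [2.39, 2.39, 3.01, 3.14, 3.14, 3.14].

INTERFACE

Orientations are given as a unit quaternion [w, x, y, z].
In Python, from rig import ctrl gives the robot as it stands.
- The arm moves only by the tool send_rows, never from a script. Its argument "targets" is a list of rows, each a list of 7 numbers: the closure, from -1 (fully open) to 1 (shut), so that 0 is half open, then the shift along the tool's x, y, z in m, then the turn, a rotation vector about the tool's x, y, z in rad. In form: [[claw, dx, dy, dz, ax, ay, az], ...]. A call has exactly 10 rows; each row shifts and turns the commanded pose from where the row before left it, along the tool's axes as they then stand; what a row does not reach is not made up. A row lasts 1/8 s, in which the tool goes at most 62.5 mm and 10.7 degrees, less where a joint would pass 70% of its speed; a pose out of reach is approached as far as the arm can. A call with a gripper value outside its range is refused whole. The fingers move at their own pace and stop on an object; "squeeze" is the grip in N (left out, the last holds). Time passes only in rows, so rows that do not move let the fingers close, or fill a call up. It gives the time, the measured TCP pose, the force, the opening and the grip force at its end, in the units of the state.
- ctrl.sense(): the state, without advancing time (a new reading comes with each control period).
- ctrl.capture(name): name is "scene" or "top" or "wrist"; returns a dict with "img" (420x560x3 uint8, red, green, blue), "camera_matrix" (3x3 intrinsics, pixels), "k1" (the pictures are not rectified: a ray, as slopes to the right and down, at radius r is drawn at 1 + k1 r^2 times it, then the intrinsics apply), "R" (3x3) and "t" (3): a world point X has camera coordinates R X + t. Camera axes: x right, y down, z forward; pixel columns grow to the right and rows downward; lengths in mm; the calibration is good to about 2 mm. A picture is of the moment at which its call begins. There is no depth.
- ctrl.finish_job(): hands the job in; it is judged then, once.
Trained networks look in a picture, given as the dict that the camera call returned (one of the last four; its "shot" number tells which), for a name from the list of things; names that differ only in an ending like _2 or _b are one class to them, and where a whole thing is asked for, a point or a joint stands for the part that bears it (a point fixed in the world has none). Each returns a list of dicts, best first, with "score" (0 to 1); they miss things now and then, are a little off and sometimes report something else, mostly with a low value. They report only what shows in the picture. A call takes as long as a camera call.
- ctrl.boxes_of(query, picture): "extent" ([left, top, width, height] in pixels, round what is visible of it).
- ctrl.landmark_of(query, picture): "point" ([column, row] in pixels: a listed point, or the origin of a listed thing).
The state is a dict: "time_s": time; "joints": joint angles; "dq": joint speeds; "tau": joint torques, N m; "eef_pos": TCP position; "ee_rot": TCP orientation; "force": force on the tool from outside, world axes, zero at the start; "wrist_torque": the same for the moment, N m; "grip_width": opening from 0.0 (shut) to 1.0 (fully open); "grip_force": force on a finger pad.
Only numpy, scipy, OpenCV 4.12 (cv2) and the standard library are available. Lean on these libraries where they do the work, as an engineer would, in place of code of your own. Each camera call takes 0.05 s, during which the arm holds its last target. There are 200 camera calls.

TASK

Lower the aluminium tube block by its black handle into the pocket of the white dry-block heater, flat and fully home with its slanting probe bore facing the guide tube, without dropping it, and let go of it. Then take the red-handled gauge rod from its rest, slide it down the slanting guide tube until its brass collar stops on the mouth, draw it right out again, and finish holding the rod still and level in the gripper for its tip to be read, at least 20 cm above the worktop and touching nothing else. Leave the block seated and do not disturb the other things on the worktop.

Things in the scene. Friction and masses are not known exactly. Their poses are not given: they have to be found in the camera images.
- tube_block: Loose aluminium heating block, 0.55 kg, 60 (x) by 80 (y) by 56 mm high, eight tube wells in its top. Origin: middle of its underside; z up. Its +y face has the black-framed 15 mm square mouth of the probe bore, slanting 35 deg down into the block, 42 mm deep. Black bar handle over the top, 12 mm wide (x), 68 long (y), 14 high, 20 mm above the block's top; the foot of its +y post is red.
- block_grip (a point): Middle of the block's black bar handle, 83 mm above the block's underside; grip it across x.
- block_bore (a point): Middle of the probe bore's mouth on the block's +y face, 42 mm above the underside.
- heater: Fixed white dry-block heater: deck 72 mm above the worktop, y from -64 to +120 mm, x from -54 to +54, with a sloping control panel out to x = -80. Origin: on the worktop under the middle of its pocket; z up; +y towards the guide tube and the red dot on the deck; the panel faces -x.
- pocket_floor (a point): Middle of the pocket's floor, 40 mm above the worktop, axes as the heater's. The pocket is 63 mm (x) by 83 mm (y), 32 mm deep below the deck, its rim bevelled 5 mm to lead the block in (1.5 mm play each side). A seated block's origin lies here, with its axes along the heater's.
- pocket_bore (a point): Where the middle of the seated block's bore mouth must lie (40 mm towards +y and 42 mm above the pocket floor).
- guide_tube: Steel tube fixed on the heater. Origin: centre of its upper flared mouth, at heater (0, 100, 124) mm; z runs along the tube out of the mouth, 35 deg above level towards the heater's +y; the rod goes in along -z. 62 mm long, bore 10 mm, flaring in the last 13 mm to a 19 mm mouth with a 28 mm rim; aimed at the seated block's bore, whose end lies 115 mm from the mouth.
- gauge: Gauge rod, 213 mm, 0.14 kg. Origin: centre of the brass collar's stop face; +x along the rod to the tip. Steel shaft 7 mm thick to the tapered tip at x = 111 mm, dark rings near the tip; collar 30 mm across, x -8 to 0; neck to x = -18; red handle x -102 to -18, 15 mm wide (y) by 18 mm high (z). It starts level in its rest, axis 42 mm above the worktop.
- gauge_tip (a point): Tip of the rod, 111 mm along +x from the collar's stop face.
- gauge_grip (a point): Place to grip the red handle, 50 mm behind the collar's stop face; 15 mm wide across y, near the rod's balance point.
- gauge_rest: Fixed grey rest for the rod: a 188 by 42 mm, 6 mm thick base with two open-topped forks, 120 mm ahead (under the shaft, top 49 mm high) and 45 mm behind (under the handle's end, top 43 mm high) of its origin. Origin: on the worktop below the rod's grip; +x points as the lying rod's tip.
- timer: White bench timer 62 x 66 x 20 mm behind the heater; bystander. Origin: underside middle.
- slide_box: Green slide box 33 x 85 x 24 mm behind the heater; bystander. Origin: underside middle.
- petri_0: Clear petri dish with beige filling, 74 mm across, 16 mm high, lower of a stack of two, at the back left; bystander. Origin: underside middle.
- micropipette: White micropipette 300 mm long lying at the far left; bystander. Origin: underside middle.

How it is judged:
By the outcome, as a careful person would: the job done as asked, in the order asked, and still so for the second after the job is handed in, while the arm keeps its last pose, push and grip.
It also fails if it takes over 69 s, if anything falls off the work surface, if the arm or the gripper's body presses on something with over 40 N, if the wrist force passes 120 N, or if a joint passes its speed limit or range.

## Working session

There is one attempt and no reset: what is moved stays moved. The work goes in short steps, Python scripts to look and compute and a tool call to move; the robot and the scene stay as the last step left them, time stands still between calls to the robot, and variables do not carry over. Pictures are saved under pics/ and viewed, at most 10 in all, crops included, and the job is handed in when it is done.

Besides the shell and the picture viewer there is one more tool, called after ">>>" by a JSON object that holds its "name" and its "arguments". send_rows: Moves the arm, as the interface text tells. Its arguments: {"type":"object","properties":{"targets":{"type":"array"},"squeeze":{"type":"number"}},"required":["targets"]}

```bash
ls; mkdir -p pics; cat > h.py <<'E'
import numpy as np, cv2
from rig import ctrl
from scipy.spatial.transform import Rotation as Ro
def ray(p,uv):
    K=p["camera_matrix"];k1=p["k1"]
    d=np.array([(uv[0]-K[0][2])/K[0][0],(uv[1]-K[1][2])/K[1][1]]);s=d.copy()
    for _ in range(20): s=d/(1+k1*(s@s))
    R=np.array(p["R"]);t=np.array(p["t"])
    return -R.T@t, R.T@np.array([s[0],s[1],1])
def onz(p,uv,z):
    o,d=ray(p,uv); return o+d*(z-o[2])/d[2]
def proj(p,X):
    c=np.array(p["R"])@np.array(X)+np.array(p["t"]);s=c[:2]/c[2];s=s*(1+p["k1"]*(s@s))
    K=np.array(p["camera_matrix"]);return (K@[s[0],s[1],1])[:2]
def tri(obs):
    A=np.zeros((3,3));b=np.zeros(3)
    for p,uv in obs:
        o,d=ray(p,uv);d/=np.linalg.norm(d);M=np.eye(3)-np.outer(d,d);A+=M;b+=M@o
    return np.linalg.solve(A,b)
def save(p,n): cv2.imwrite("pics/"+n,np.ascontiguousarray(p["img"][:,:,::-1]))
E
python3 - <<'E'
from h import *
np.set_printoptions(precision=1,suppress=True)
P={n:ctrl.capture(n) for n in("scene","top")}
save({"img":np.hstack([cv2.resize(P[n]["img"],(560,420)) for n in P])},"a.png")
i=np.vstack([P[n]["img"] for n in P]); 
for n in P: save(P[n],n+"0.png")
for q in "block_grip block_bore tube_block heater pocket_floor pocket_bore guide_tube gauge gauge_tip gauge_grip gauge_rest timer slide_box petri_0 micropipette".split():
    o=[]
    for n in P:
        r=ctrl.landmark_of(q,P[n])
        if r: o.append((P[n],r[0]["point"])); print(q,n,np.array(r[0]["point"]),round(r[0]["score"],2))
    if len(o)==2:
        X=tri(o);print("   ",X,[np.linalg.norm(proj(p,X)-u) for p,u in o])
s=ctrl.sense();print(s)
E
```

```text
pics
block_grip scene [225.7 162.2] 0.76
block_grip top [187.4 228.5] 0.56
    [480.2 292.7  81.3] [np.float64(1.0416156220493626), np.float64(1.010708149232275)]
block_bore scene [218.3 162.2] 0.92
block_bore top [174.7 232.4] 0.78
    [469.2 342.   47.6] [np.float64(1.33877706091062), np.float64(1.3106260091411943)]
tube_block scene [226.4 180.9] 0.58
tube_block top [191.4 230.4] 0.6
    [474.1 295.1  -0.4] [np.float64(1.0235935919490236), np.float64(0.9792698185602806)]
heater scene [292.6 233.8] 0.82
heater top [278.2 203.3] 0.79
    [562.3  -6.4  -6.3] [np.float64(1.2360109847460714), np.float64(1.0709924534804334)]
pocket_floor scene [287.  224.3] 0.96
pocket_floor top [276.9 196.8] 0.86
    [567.5   3.8  26.7] [np.float64(4.244046912601091), np.float64(3.712731363346616)]
pocket_bore scene [292.1 198. ] 0.68
guide_tube scene [280.1 180.7] 0.47
guide_tube top [247.  190.7] 0.55
    [587.8  96.5 117. ] [np.float64(2.304232539081899), np.float64(2.131527114318424)]
gauge scene [320.4 313.7] 0.82
gauge top [366.7 224.8] 0.47
    [ 482.4 -303.4   40.6] [np.float64(1.968416931521634
[... 702 characters left out ...]
lide_box top [337.5 151.8] 0.75
    [ 735.9 -215.5    1.5] [np.float64(0.98536570362293), np.float64(0.7944875243244427)]
petri_0 scene [303.3 165.1] 0.58
micropipette scene [281.8 139.2] 0.72
micropipette top [162.7 160.3] 0.89
    [722.1 387.4  13.9] [np.float64(2.3820260026633635), np.float64(2.460757063017534)]
{'time_s': 1.6, 'joints': array([ 1. ,  0.3,  1.5, -0. ,  1.3, -0.2]), 'dq': array([ 0., -0., -0.,  0., -0.,  0.]), 'tau': array([ -0. , -41.2, -26. ,  -0. ,   0. ,  -0. ]), 'eef_pos': array([163.1, 499. , 231.3]), 'ee_rot': array([ 0. ,  0.2,  1. , -0. ]), 'force': array([-0.2, -1.3, -0.1]), 'wrist_torque': array([0., 0., 0.]), 'grip_force': 0.0, 'grip_width': 1.0002836178601275}
```

View pics/scene0.png

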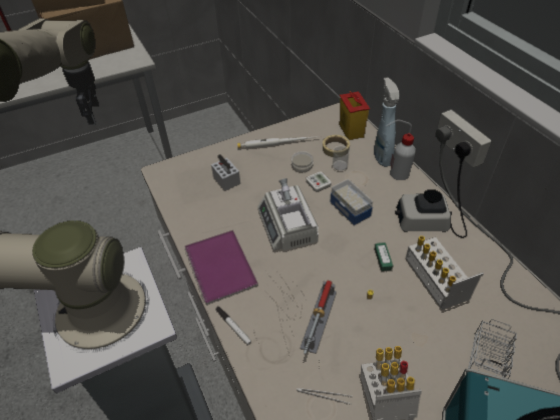

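View pics/top0.png

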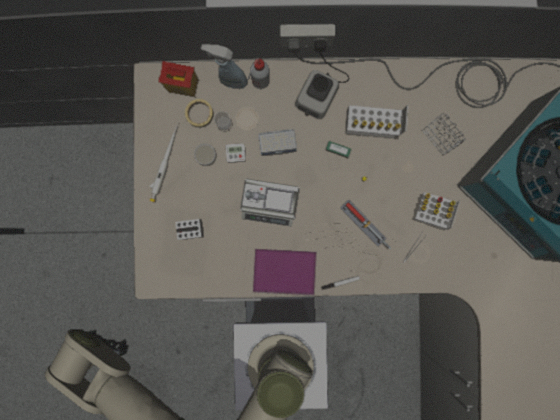

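```bash
python3 - <<'E'
from h import *
s=ctrl.sense();print(np.array(s["ee_rot"]).round(4))
R=Ro.from_quat(np.roll(s["ee_rot"],-1)).as_matrix();print(R.round(3))
E
```

```text
[ 0.      0.1573  0.9876 -0.    ]
[[-0.951  0.311  0.   ]
 [ 0.311  0.951 -0.   ]
 [-0.    -0.    -1.   ]]
```

```bash
cat >> h.py <<'E'
def state():
    s=ctrl.sense();return np.array(s["eef_pos"]),Ro.from_quat(np.roll(s["ee_rot"],-1)),s
def down(yawdeg,pitch=0):
    """tool down, tool x at world yaw; pitch: rotate about tool y (deg)"""
    c,s=np.cos(np.radians(yawdeg)),np.sin(np.radians(yawdeg))
    return Ro.from_matrix(np.array([[c,s,0],[s,-c,0],[0,0,-1]]))*Ro.from_rotvec([0,np.radians(pitch),0])
def plan(claw,tgts,start=None,show=True):
    """tgts: list of (pos, Rot, rows)"""
    p,R=start if start else state()[:2]; rows=[]
    for tp,tR,n in tgts:
        p0=p.copy();rv=(R.inv()*tR).as_rotvec();a=np.round(rv/n,4)
        for i in range(n):
            d=np.round(R.inv().apply(p0+(np.array(tp)-p0)*(i+1)/n-p)/1000,4)
            p=p+R.apply(d)*1000;R=R*Ro.from_rotvec(a);rows.append([claw,*d.tolist(),*a.tolist()])
    rows=[[float(x)+0 for x in r] for r in rows]
    if show: print(len(rows),str(rows).replace(' ','').replace('-0.0,','0,').replace('0.0,','0,'))
    return p,R
def rep():
    p,R,s=state();M=R.as_matrix()
    print("t",round(s["time_s"],2),"p",p.round(1),"x",M[:,0].round(3),"z",M[:,2].round(3),"j",np.array(s["joints"]).round(2),"F",np.array(s["force"]).round(1),"w",round(s["grip_width"],3),"gf",round(s["grip_force"],1))
E
python3 -c "
from h import *
plan(-1,[([465,293,235],down(102),10)])"
```

```text
10 [[-1.0,-0.0351,-0.0102,-0.0004,0,0,0.1046],[-1.0,-0.036,-0.0065,-0.0003,0,0,0.1046],[-1.0,-0.0364,-0.0027,-0.0004,0,0,0.1046],[-1.0,-0.0366,0.0011,-0.0004,0,0,0.1046],[-1.0,-0.0362,0.005,-0.0003,0,0,0.1046],[-1.0,-0.0355,0.0087,-0.0004,0,0,0.1046],[-1.0,-0.0344,0.0123,-0.0004,0,0,0.1046],[-1.0,-0.0329,0.0159,-0.0004,0,0,0.1046],[-1.0,-0.0311,0.0192,-0.0003,0,0,0.1046],[-1.0,-0.0289,0.0224,-0.0004,0,0,0.1046]]
```

>>> {"name": "send_rows", "arguments": {"targets": [[-1.0,-0.0351,-0.0102,-0.0004,0,0,0.1046],[-1.0,-0.036,-0.0065,-0.0003,0,0,0.1046],[-1.0,-0.0364,-0.0027,-0.0004,0,0,0.1046],[-1.0,-0.0366,0.0011,-0.0004,0,0,0.1046],[-1.0,-0.0362,0.005,-0.0003,0,0,0.1046],[-1.0,-0.0355,0.0087,-0.0004,0,0,0.1046],[-1.0,-0.0344,0.0123,-0.0004,0,0,0.1046],[-1.0,-0.0329,0.0159,-0.0004,0,0,0.1046],[-1.0,-0.0311,0.0192,-0.0003,0,0,0.1046],[-1.0,-0.0289,0.0224,-0.0004,0,0,0.1046]]}}

```text
time_s: 2.85
eef_pos: [466.0, 292.3, 235.0]
ee_rot: [-0.0, 0.631, 0.776, 0.0]
force: [0.1, -0.2, 0.2]
grip_width: 0.998
grip_force: 0.0
```

```bash
python3 - <<'E'
from h import *
np.set_printoptions(precision=1,suppress=True)
rep()
p=ctrl.capture("wrist");save(p,"w1.png")
print("cam",-np.array(p["R"]).T@p["t"])
for q,z in (("block_grip",83),("block_bore",42),("tube_block",0)):
    for r in ctrl.landmark_of(q,p)[:2]: print(q,np.array(r["point"]),r["score"],onz(p,r["point"],z))
E
```

```text
t 2.85 p [466.  292.3 235. ] x [-0.2  1.   0. ] z [ 0.  0. -1.] j [0.3 0.4 1.4 0.  1.4 0.1] F [ 0.1 -0.2  0.2] w 0.998 gf 0.0
cam [448.7 374.5 379.7]
block_grip [299.7 182.5] 0.73 [480.2 299.   83. ]
block_bore [298.7 127.9] 0.59 [472.3 338.6  42. ]
tube_block [292.3 167.1] 0.74 [477.6 292.7   0. ]
```

View pics/w1.png

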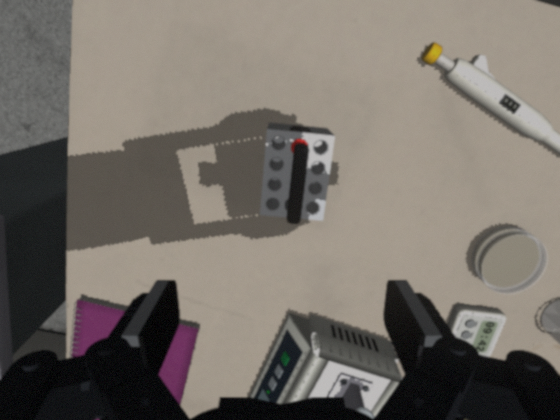

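```bash
python3 - <<'E'
from h import *
i=cv2.imread("pics/w1.png")[110:235,245:350];cv2.imwrite("pics/w1c.png",cv2.resize(i,None,fx=4.8,fy=4.8,interpolation=cv2.INTER_CUBIC))
E
```

```text
(no output)
```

View pics/w1c.png

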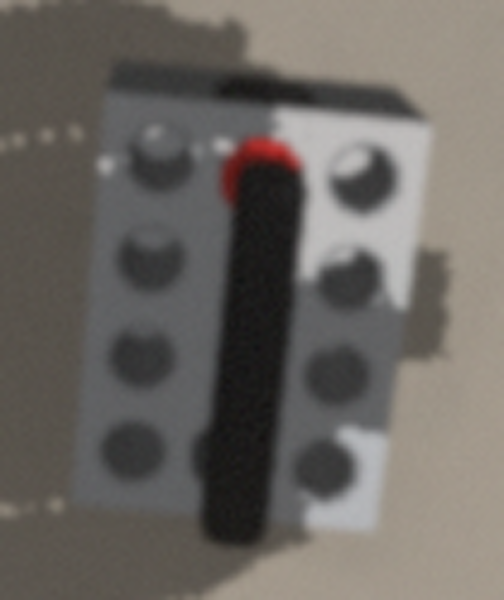

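```bash
python3 - <<'E'
from h import *
np.set_printoptions(precision=1,suppress=True)
p=ctrl.capture("wrist")
C=[onz(p,(a/4.8+245-.4,b/4.8+110-.4),56) for a,b in((108,94),(432,122),(378,530),(75,502))]
C=np.array(C);print(C,C.mean(0))
for i in range(4):
    d=C[(i+1)%4]-C[i];print(np.linalg.norm(d),np.degrees(np.arctan2(d[1],d[0])))
E
```

```text
[[443.2 334.   56. ]
 [502.3 341.4  56. ]
 [512.2 261.7  56. ]
 [452.4 255.   56. ]] [477.5 298.   56. ]
59.533499957117115 7.20312085030947
80.36389213522826 -82.92155675921003
60.15072588335598 -173.5767659492024
79.54886842376854 96.63660764037259
```

```bash
python3 -c "
from h import *
plan(-1,[([477.5,298,120],down(97),4),([477.5,298,64],down(97),2)])"
```

```text
6 [[-1.0,0.0004,0.0034,0.0287,-0.0001,0,0.022],[-1.0,0.0006,0.0034,0.0288,-0.0001,0,0.022],[-1.0,0.0006,0.0034,0.0287,-0.0001,0,0.022],[-1.0,0.0006,0.0034,0.0287,-0.0001,0,0.022],[-1.0,0,0,0.028,0,-0.0001,0.0],[-1.0,0,0,0.028,0,-0.0001,0.0]]
```

>>> {"name": "send_rows", "arguments": {"targets": [[-1.0,0.0004,0.0034,0.0287,0,0,0.022],[-1.0,0.0006,0.0034,0.0288,0,0,0.022],[-0.5,0.0006,0.0034,0.0287,0,0,0.022],[0,0.0006,0.0034,0.0287,0,0,0.022],[0,0,0,0.028,0,0,0],[0,0,0,0.028,0,0,0],[0,0,0,0,0,0,0],[1,0,0,0,0,0,0],[1,0,0,0,0,0,0],[1,0,0,0,0,0,0]], "squeeze": 80}}

```text
time_s: 4.35
eef_pos: [478.5, 298.1, 65.7]
ee_rot: [0.0, 0.663, 0.749, 0.001]
force: [-2.1, -0.3, 6.9]
grip_width: 0.125
grip_force: 79.3
```

```bash
python3 -c "
from h import *
rep()
p,R,s=state()
# lift, then hover near heater for a look
plan(1,[([p[0],p[1],215],R,4),([555,150,240],down(79),6)])"
```

```text
t 4.35 p [478.5 298.1  65.7] x [-0.121  0.993  0.001] z [ 0.002  0.001 -1.   ] j [0.35 0.57 1.57 0.   0.99 0.23] F [-2.1 -0.3  6.9] w 0.125 gf 79.3
10 [[1.0,0,0.0001,-0.0373,0,0,0.0],[1.0,0.0001,0.0001,-0.0373,0,0,0.0],[1.0,0,0.0001,-0.0374,0,0,0.0],[1.0,0,0,-0.0373,0,0,0.0],[1.0,-0.026,0.0097,-0.0042,0.0004,-0.0002,0.0522],[1.0,-0.0255,0.011,-0.0041,0.0004,-0.0002,0.0522],[1.0,-0.0249,0.0124,-0.0042,0.0004,-0.0002,0.0522],[1.0,-0.0242,0.0136,-0.0041,0.0004,-0.0002,0.0522],[1.0,-0.0235,0.0148,-0.0042,0.0004,-0.0002,0.0522],[1.0,-0.0226,0.0161,-0.0042,0.0004,-0.0002,0.0522]]
```

>>> {"name": "send_rows", "arguments": {"targets": [[1,0,0,-0.0373,0,0,0],[1,0,0,-0.0373,0,0,0],[1,0,0,-0.0374,0,0,0],[1,0,0,-0.0373,0,0,0],[1,-0.026,0.0097,-0.0042,0,0,0.0522],[1,-0.0255,0.011,-0.0041,0,0,0.0522],[1,-0.0249,0.0124,-0.0042,0,0,0.0522],[1,-0.0242,0.0136,-0.0041,0,0,0.0522],[1,-0.0235,0.0148,-0.0042,0,0,0.0522],[1,-0.0226,0.0161,-0.0042,0,0,0.0522]]}}

```text
time_s: 5.6
eef_pos: [554.4, 148.8, 238.2]
ee_rot: [-0.0, 0.772, 0.635, -0.0]
force: [-0.1, -0.9, -5.9]
grip_width: 0.119
grip_force: 79.4
```

```bash
python3 - <<'E'
from h import *
np.set_printoptions(precision=1,suppress=True)
rep()
p=ctrl.capture("wrist");save(p,"w2.png")
print("cam",-np.array(p["R"]).T@p["t"])
for q,z in (("heater",0),("pocket_floor",40),("pocket_bore",82),("guide_tube",124),("block_grip",0),("block_bore",0)):
    for r in ctrl.landmark_of(q,p)[:2]: print(q,np.array(r["point"]),r["score"],onz(p,r["point"],z))
E
```

```text
t 5.6 p [554.4 148.8 238.2] x [ 0.2  1.  -0. ] z [-0. -0. -1.] j [0.1 0.4 1.3 0.  1.4 0.2] F [-0.1 -0.9 -5.9] w 0.119 gf 79.4
cam [570.8 231.2 382.9]
guide_tube [334.8 258.8] 0.46 [586.5  93.  124. ]
block_grip [283.3 303.2] 0.61 [523.4 -21.2   0. ]
block_bore [278.5 179.3] 0.61 [548.  133.4   0. ]
block_bore [284.5 226.3] 0.24 [544.   78.3   0. ]
```

View pics/w2.png

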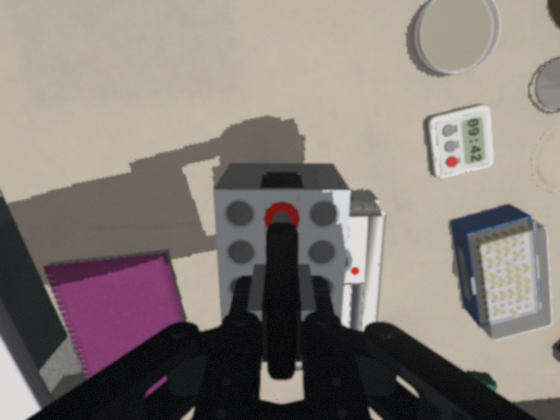

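```bash
python3 -c "
from h import *
plan(1,[([540,-125,240],down(79),8)])"
```

```text
8 [[1.0,-0.0341,0.0048,-0.0002,-0.0001,0,0.0001],[1.0,-0.0341,0.0048,-0.0003,-0.0001,0,0.0001],[1.0,-0.0341,0.0048,-0.0002,-0.0001,0,0.0001],[1.0,-0.0342,0.0049,-0.0002,-0.0001,0,0.0001],[1.0,-0.0341,0.0048,-0.0002,-0.0001,0,0.0001],[1.0,-0.0341,0.0048,-0.0003,-0.0001,0,0.0001],[1.0,-0.0341,0.0048,-0.0002,-0.0001,0,0.0001],[1.0,-0.0341,0.0049,-0.0002,-0.0001,0,0.0001]]
```

>>> {"name": "send_rows", "arguments": {"targets": [[1,-0.034,0.005,0,0,0,0],[1,-0.034,0.005,0,0,0,0],[1,-0.034,0.005,0,0,0,0],[1,-0.034,0.005,0,0,0,0],[1,-0.034,0.005,0,0,0,0],[1,-0.034,0.005,0,0,0,0],[1,-0.034,0.005,0,0,0,0],[1,-0.034,0.005,0,0,0,0],[1,0,0,0,0,0,0],[1,0,0,0,0,0,0]]}}

```text
time_s: 7.2
eef_pos: [541.8, -124.1, 238.3]
ee_rot: [-0.0, 0.771, 0.636, 0.0]
force: [-0.2, 0.4, -6.7]
grip_width: 0.124
grip_force: 79.4
```

```bash
python3 - <<'E'
from h import *
np.set_printoptions(precision=1,suppress=True)
rep()
p=ctrl.capture("wrist");save(p,"w3.png")
import pickle;pickle.dump({k:p[k] for k in("camera_matrix","k1","R","t")},open("w3.pkl","wb"))
for q,z in (("heater",0),("pocket_floor",40),("pocket_bore",82),("guide_tube",124)):
    for r in ctrl.landmark_of(q,p)[:2]: print(q,np.array(r["point"]),r["score"],onz(p,r["point"],z))
E
python3 -c "
from h import *
cv2.imwrite('pics/w3c.png',cv2.resize(cv2.imread('pics/w3.png')[0:200,160:426],None,fx=3,fy=3,interpolation=cv2.INTER_CUBIC))"
```

```text
t 7.2 p [ 541.8 -124.1  238.3] x [0.2 1.  0. ] z [-0.  0. -1.] j [-0.4  0.4  1.4  0.   1.4 -0.2] F [-0.2  0.4 -6.7] w 0.124 gf 79.4
heater [289.5  40.2] 0.96 [572.7  -5.3   0. ]
heater [284.9  33.1] 0.54 [569.6   1.8   0. ]
pocket_floor [284.4  33.8] 0.64 [567.8  -3.2  40. ]
guide_tube [280.2 182.2] 0.58 [ 543.7 -110.1  124. ]
```

View pics/w3c.png

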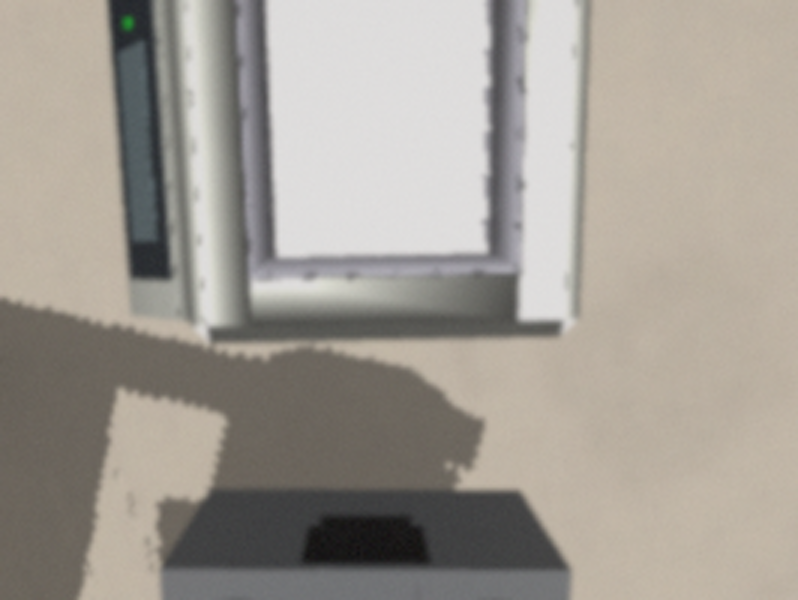

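```bash
python3 - <<'E'
from h import *
import pickle
np.set_printoptions(precision=1,suppress=True)
p=pickle.load(open("w3.pkl","rb"));T,R,s=state();M=R.as_matrix()
f=lambda a,b,z:onz(p,((a+.5)/3+160-.5,(b+.5)/3-.5),z)
ang=lambda d:np.degrees(np.arctan2(d[1],d[0]))
L,Rr=f(276,258,40),f(490,254,40);Lt,Rt=f(265,5,40),f(490,5,40)
print("floor",L,Rr,np.linalg.norm(Rr-L),ang(Rr-L),"left",ang(Lt-L),"right",ang(Rt-Rr))
print("deck right outer",f(585,0,72),f(577,318,72),ang(f(585,0,72)-f(577,318,72)))
print("front deck edge z72",f(208,324,72),f(565,320,72))
print("lip",f(205,330,67),f(565,326,67))
print("tool x ang",ang(M[:,0]))
bz=T[2]-64-1.7   # block underside
for z in (bz,):
    a,b=f(212,490,z),f(520,490,z);print("blk bottom edge",a,b,np.linalg.norm(a-b),ang(b-a), "in tool",M.T@(a-T),M.T@(b-T))
a,b=f(163,568,bz+56),f(570,568,bz+56);print("blk top edge",a,b,np.linalg.norm(a-b),ang(b-a),"in tool",M.T@(a-T),M.T@(b-T))
E
```

```text
floor [531.  -39.7  40. ] [594.  -50.6  40. ] 63.88052184117991 -9.871245576180401 left 80.32822513478709 right 80.9871102268021
deck right outer [624.1   6.9  72. ] [611.5 -70.9  72. ] 80.85567935825046
front deck edge z72 [511.4 -53.2  72. ] [608.2 -70.8  72. ]
lip [509.4 -54.9  67. ] [608.8 -72.9  67. ]
tool x ang 79.05419399945332
blk bottom edge [519.9 -80.3 172.8] [579.  -91.7 172.8] 60.172676300254714 -10.909309566059298 in tool [ 39.  -30.   65.7] [39.1 30.2 65.7]
blk top edge [520.2 -80.  228.8] [578.9 -91.3 228.8] 59.76029727262026 -10.90622171811645 in tool [ 39.4 -29.8   9.7] [39.4 30.   9.7]
```

>>> {"name": "send_rows", "arguments": {"targets": [[1,-0.012,0,0,0,0,0.003],[1,-0.012,0,0,0,0,0.003],[1,-0.012,0,0,0,0,-0.003],[1,-0.012,0,0,0,0,-0.003],[1,-0.012,0,0,0,0,0],[1,0,0,0,0,0,0],[1,0,0,0,0,0,0],[1,0,0,0,0,0,0],[1,0,0,0,0,0,0],[1,0,0,0,0,0,0]]}}

```text
time_s: 8.7
eef_pos: [530.3, -183.7, 238.4]
ee_rot: [0.0, 0.772, 0.636, 0.0]
force: [0.1, -0.1, -6.6]
grip_width: 0.12
grip_force: 79.4
```

```bash
python3 - <<'E'
from h import *
import pickle
np.set_printoptions(precision=1,suppress=True)
rep()
p=ctrl.capture("wrist");save(p,"w4.png")
pickle.dump({k:p[k] for k in("camera_matrix","k1","R","t")},open("w4.pkl","wb"))
cv2.imwrite('pics/w4c.png',cv2.resize(cv2.imread('pics/w4.png')[0:200,160:426],None,fx=3,fy=3,interpolation=cv2.INTER_CUBIC))
E
```

```text
t 8.7 p [ 530.3 -183.7  238.4] x [0.2 1.  0. ] z [ 0.  0. -1.] j [-0.5  0.4  1.4  0.   1.4 -0.3] F [ 0.1 -0.1 -6.6] w 0.12 gf 79.4
```

View pics/w4c.png

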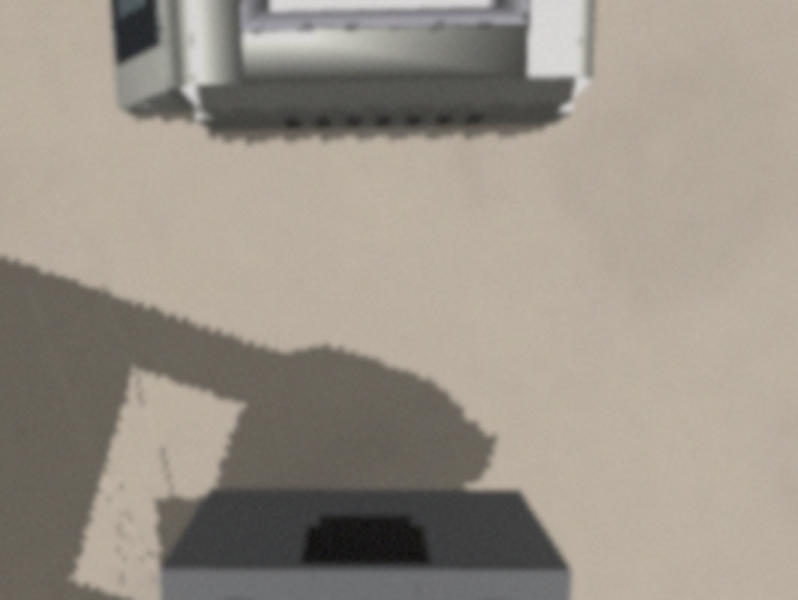

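>>> {"name": "send_rows", "arguments": {"targets": [[1,0.014,0,0,0,0,0.003],[1,0.014,0,0,0,0,0.003],[1,0.014,0,0,0,0,-0.003],[1,0.014,0,0,0,0,-0.003],[1,0.014,0,0,0,0,-0.025],[1,0.014,0,0,0,0,0],[1,0.014,0,0,0,0,0],[1,0.012,0,0,0,0,0],[1,0,0,0,0,0,0],[1,0,0,0,0,0,0]]}}

```text
time_s: 10.0
eef_pos: [550.4, -76.1, 238.3]
ee_rot: [0.0, 0.764, 0.645, -0.0]
force: [0.0, 0.2, -5.5]
grip_width: 0.121
grip_force: 79.4
```

```bash
python3 - <<'E'
from h import *
import pickle
np.set_printoptions(precision=1,suppress=True)
rep()
p=ctrl.capture("wrist");save(p,"w5.png")
pickle.dump({k:p[k] for k in("camera_matrix","k1","R","t")},open("w5.pkl","wb"))
for q,z in (("pocket_floor",40),("pocket_bore",82),("guide_tube",124)):
    for r in ctrl.landmark_of(q,p)[:2]: print(q,np.array(r["point"]),r["score"],onz(p,r["point"],z))
i=cv2.resize(cv2.imread('pics/w5.png')[0:200,160:426],None,fx=3,fy=3,interpolation=cv2.INTER_CUBIC)
c=np.array([569.3,-4.2]);y=np.array([np.cos(np.radians(80.5)),np.sin(np.radians(80.5))]);x=np.array([y[1],-y[0]])
def H(a,b,z): q=c+a*x+b*y;u=proj(p,(q[0],q[1],z));return ((u-[160,0]+.5)*3-.5).round().astype(int)
def poly(pts,col): cv2.polylines(i,[np.array([H(*q) for q in pts])],True,col,1)
for z,dx,dy in((40,31.5,41.5),(72,36.5,46.5)): poly([(-dx,-dy,z),(dx,-dy,z),(dx,dy,z),(-dx,dy,z)],(0,0,255))
poly([(-54,-64,72),(54,-64,72),(54,120,72),(-54,120,72)],(0,160,0))
cv2.imwrite('pics/w5c.png',i)
E
```

```text
t 10.0 p [550.4 -76.1 238.3] x [ 0.2  1.  -0. ] z [-0. -0. -1.] j [-0.3  0.4  1.4 -0.   1.4 -0.2] F [ 0.   0.2 -5.5] w 0.121 gf 79.4
pocket_floor [289.5  93.7] 0.76 [569.9  -4.6  40. ]
pocket_bore [289.1  40.9] 0.68 [575.1  35.   82. ]
```

View pics/w5c.png

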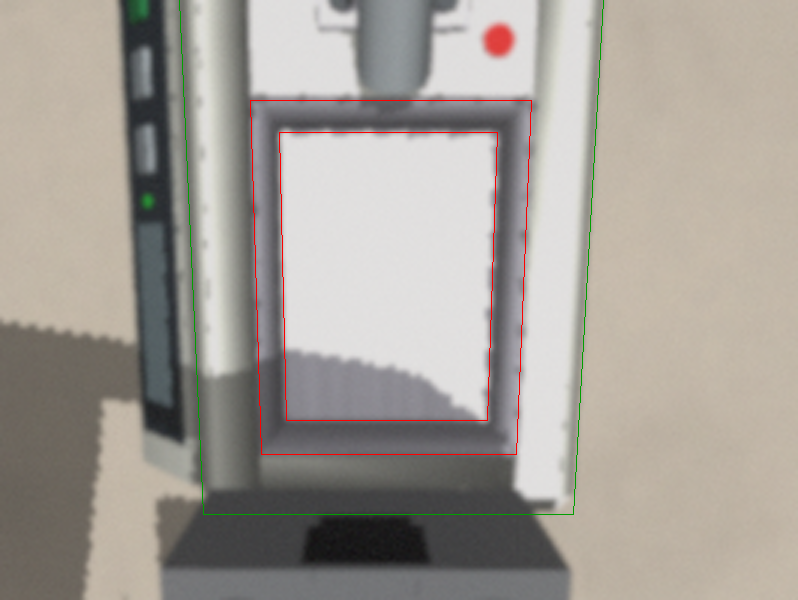

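```bash
python3 -c "
from h import *
plan(1,[([569.6,-3.6,190],down(80.5),4),([569.6,-3.6,142],down(80.5),3)])"
```

```text
7 [[1.0,0.0187,0.0017,0.0121,0,0,-0.0005],[1.0,0.0187,0.0017,0.0121,0,0,-0.0005],[1.0,0.0187,0.0017,0.0121,0,0,-0.0005],[1.0,0.0187,0.0018,0.0121,0,0,-0.0005],[1.0,0,0,0.016,0,0,0.0],[1.0,0,0,0.016,0,0,0.0],[1.0,0,0,0.016,0,0,0.0]]
```

>>> {"name": "send_rows", "arguments": {"targets": [[1,0.0187,0.0017,0.0121,0,0,-0.0005],[1,0.0187,0.0017,0.0121,0,0,-0.0005],[1,0.0187,0.0017,0.0121,0,0,-0.0005],[1,0.0187,0.0018,0.0121,0,0,-0.0005],[1,0,0,0.016,0,0,0],[1,0,0,0.016,0,0,0],[1,0,0,0.016,0,0,0],[1,0,0,0,0,0,0],[1,0,0,0,0,0,0],[1,0,0,0,0,0,0]]}}

```text
time_s: 11.45
eef_pos: [570.0, -3.3, 142.7]
ee_rot: [0.001, 0.763, 0.646, 0.0]
force: [0.2, -0.2, -5.0]
grip_width: 0.123
grip_force: 79.3
```

```bash
python3 -c "
from h import *
rep()
plan(1,[([569.6,-3.6,104.5],down(80.5),8)])"
```

```text
t 11.45 p [570.   -3.3 142.7] x [ 0.165  0.986 -0.   ] z [ 0.001 -0.    -1.   ] j [-0.21  0.49  1.48  0.    1.17 -0.05] F [ 0.2 -0.2 -5. ] w 0.123 gf 79.3
8 [[1.0,0,0,0.0048,0.0002,0,0.0001],[1.0,-0.0001,-0.0001,0.0047,0.0002,0,0.0001],[1.0,0,0,0.0048,0.0002,0,0.0001],[1.0,-0.0001,-0.0001,0.0048,0.0002,0,0.0001],[1.0,0,0,0.0048,0.0002,0,0.0001],[1.0,0,-0.0001,0.0047,0.0002,0,0.0001],[1.0,-0.0001,0,0.0048,0.0002,0,0.0001],[1.0,0,0,0.0048,0.0002,0,0.0001]]
```

>>> {"name": "send_rows", "arguments": {"targets": [[1,0,0,0.0045,0,0,0],[1,-0.0002,-0.0003,0.0045,0,0,0],[1,0,0,0.0045,0,0,0],[1,0,0,0.0045,0,0,0],[1,0,0,0.004,0,0,0],[1,0,0,0.004,0,0,0],[1,0,0,0.004,0,0,0],[1,0,0,0.004,0,0,0],[1,0,0,0.002,0,0,0],[1,0,0,0,0,0,0]]}}

```text
time_s: 12.7
eef_pos: [569.4, -3.4, 106.0]
ee_rot: [0.0, 0.763, 0.646, 0.0]
force: [0.5, 0.4, -5.9]
grip_width: 0.122
grip_force: 79.5
```

```bash
python3 -c "
from h import *
rep()"
```

```text
t 12.7 p [569.4  -3.4 106. ] x [0.165 0.986 0.   ] z [ 0. -0. -1.] j [-0.21  0.53  1.52  0.    1.09 -0.05] F [ 0.5  0.4 -5.9] w 0.122 gf 79.5
```

>>> {"name": "send_rows", "arguments": {"targets": [[1,0,0,0.001,0,0,0],[1,0,0,0.001,0,0,0],[1,0,0,0.001,0,0,0],[1,0,0,0,0,0,0],[1,0,0,0,0,0,0],[1,0,0,0,0,0,0],[1,0,0,0,0,0,0],[1,0,0,0,0,0,0],[1,0,0,0,0,0,0],[1,0,0,0,0,0,0]]}}

```text
time_s: 13.95
eef_pos: [569.8, -3.5, 105.8]
ee_rot: [0.001, 0.763, 0.646, 0.001]
force: [-9.0, 0.8, 17.0]
grip_width: 0.126
grip_force: 82.6
```

>>> {"name": "send_rows", "arguments": {"targets": [[0,0,0,-0.001,0,0,0],[-0.3,0,0,0,0,0,0],[-0.5,0,0,0,0,0,0],[-0.5,0,0,0,0,0,0],[-0.5,0,0,-0.015,0,0,0],[-0.5,0,0,-0.03,0,0,0],[-0.5,0,0,-0.03,0,0,0],[-0.5,0,0,-0.03,0,0,0],[-0.5,0,0,-0.03,0,0,0],[-0.5,0,0,0,0,0,0]]}}

```text
time_s: 15.2
eef_pos: [570.1, -3.5, 242.2]
ee_rot: [0.002, 0.763, 0.646, 0.002]
force: [-0.4, 0.3, -0.3]
grip_width: 0.751
grip_force: 0.0
```

```bash
python3 - <<'E'
from h import *
import pickle
np.set_printoptions(precision=1,suppress=True)
rep()
p=ctrl.capture("wrist");save(p,"w6.png")
pickle.dump({k:p[k] for k in("camera_matrix","k1","R","t")},open("w6.pkl","wb"))
for q,z in (("tube_block",40),("block_grip",123),("block_bore",82),("guide_tube",124)):
    for r in ctrl.landmark_of(q,p)[:2]: print(q,np.array(r["point"]),r["score"],onz(p,r["point"],z))
# gauge hover: rod heading
d=np.array([399.5-520.1,-367.9+269.1]);h=np.degrees(np.arctan2(d[1],d[0]));print("rod heading",h)
plan(-1,[([530,-180,250],down(60),5),([510,-255,240],down(40),5)])
E
```

```text
t 15.2 p [570.1  -3.5 242.2] x [ 0.2  1.  -0. ] z [ 0. -0. -1.] j [-0.2  0.4  1.3 -0.   1.4 -0.1] F [-0.4  0.3 -0.3] w 0.751 gf 0.0
tube_block [276.4 177.7] 0.76 [565.7  -8.   40. ]
block_grip [280.8 200.2] 0.7 [570.2  -5.  123. ]
block_bore [278.9 137.7] 0.94 [575.6  36.   82. ]
block_bore [279.1  59.9] 0.65 [585.7  95.6  82. ]
guide_tube [279.6  59.3] 0.95 [585.8  93.7 124. ]
rod heading -140.6743921804438
10 [[-1.0,-0.0361,-0.0019,-0.0024,-0.0003,0,0.0717],[-1.0,-0.0362,0.0007,-0.0023,-0.0003,0,0.0717],[-1.0,-0.0361,0.0034,-0.0024,-0.0003,0,0.0717],[-1.0,-0.0357,0.0058,-0.0023,-0.0003,0,0.0717],[-1.0,-0.0352,0.0085,-0.0024,-0.0003,0,0.0717],[-1.0,-0.015,0.004,0.002,0,0.0001,0.0698],[-1.0,-0.0147,0.0051,0.002,0,0.0001,0.0698],[-1.0,-0.0142,0.0061,0.002,0,0.0001,0.0698],[-1.0,-0.0139,0.007,0.002,0,0.0001,0.0698],[-1.0,-0.0132,0.008,0.002,0,0.0001,0.0698]]
```

>>> {"name": "send_rows", "arguments": {"targets": [[-1.0,-0.0361,-0.0019,-0.0024,0,0,0.0717],[-1.0,-0.0362,0.0007,-0.0023,0,0,0.0717],[-1.0,-0.0361,0.0034,-0.0024,0,0,0.0717],[-1.0,-0.0357,0.0058,-0.0023,0,0,0.0717],[-1.0,-0.0352,0.0085,-0.0024,0,0,0.0717],[-1.0,-0.015,0.004,0.002,0,0,0.0698],[-1.0,-0.0147,0.0051,0.002,0,0,0.0698],[-1.0,-0.0142,0.0061,0.002,0,0,0.0698],[-1.0,-0.0139,0.007,0.002,0,0,0.0698],[-1.0,-0.0132,0.008,0.002,0,0,0.0698]]}}

```text
time_s: 16.7
eef_pos: [510.0, -255.4, 240.0]
ee_rot: [-0.001, 0.94, 0.341, -0.0]
force: [0.1, -0.1, -0.4]
grip_width: 0.998
grip_force: 0.0
```

```bash
python3 - <<'E'
from h import *
import pickle
np.set_printoptions(precision=1,suppress=True)
rep()
p=ctrl.capture("wrist");save(p,"w7.png")
pickle.dump({k:p[k] for k in("camera_matrix","k1","R","t")},open("w7.pkl","wb"))
for q,z in (("gauge",42),("gauge_grip",42),("gauge_tip",42),("gauge_rest",0)):
    for r in ctrl.landmark_of(q,p)[:2]: print(q,np.array(r["point"]),r["score"],onz(p,r["point"],z))
# red handle segmentation
im=p["img"].astype(int);m=((im[:,:,0]>100)&(im[:,:,0]>2.2*im[:,:,1])&(im[:,:,0]>2*im[:,:,2])).astype(np.uint8)
n,l,st,ce=cv2.connectedComponentsWithStats(m)
for k in range(1,n):
    if st[k,4]>100:
        r=cv2.minAreaRect(np.argwhere(l==k)[:,::-1].astype(np.float32));print(st[k],r)
        B=np.array([onz(p,b,51) for b in cv2.boxPoints(r)]);print(B, B.mean(0))
E
cp pics/w7.png pics/w7v.png
```

```text
t 16.7 p [ 510.  -255.4  240. ] x [ 0.8  0.6 -0. ] z [-0.  0. -1.] j [-0.7  0.4  1.3 -0.   1.4  0.2] F [ 0.1 -0.1 -0.4] w 0.998 gf 0.0
gauge [298.  223.9] 0.69 [ 480.9 -301.9   42. ]
gauge_grip [297.6 179.6] 0.69 [ 515.6 -271.5   42. ]
gauge_tip [301.8 321.8] 0.73 [ 394.3 -382.3   42. ]
gauge_rest [297.1 169.5] 0.87 [ 516.5 -272.3    0. ]
[536 334  17  15 112] ((544.0, 341.0), (14.0, 16.0), 90.0)
[[ 554.8 -593.9   51. ]
 [ 566.6 -608.9   51. ]
 [ 554.9 -625.6   51. ]
 [ 542.9 -610.4   51. ]] [ 554.8 -609.7   51. ]
```

View pics/w7v.png

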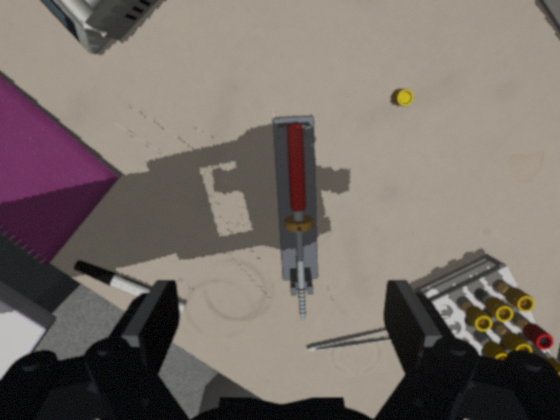

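```bash
python3 - <<'E'
from h import *
import pickle
np.set_printoptions(precision=1,suppress=True)
p=pickle.load(open("w7.pkl","rb"));im=cv2.imread("pics/w7.png")[:,:,::-1].astype(int)
m=((im[:,:,0]>60)&(im[:,:,0]>2*im[:,:,1])&(im[:,:,0]>2*im[:,:,2])).astype(np.uint8);m[230:]=0;m[:,:270]=0;m[:,330:]=0
for r in range(122,216,8):
    c=np.flatnonzero(m[r]);print(r,(c.min(),c.max()) if len(c) else None, end="; ")
ys,xs=np.nonzero(m);print("\nrows",ys.min(),ys.max())
# centreline at rod axis level (42+~5 for visible mix): use top-face z=51 
A=[]
for r in range(130,206):
    c=np.flatnonzero(m[r]);A.append(onz(p,((c.min()+c.max())/2,r),47))
A=np.array(A);u=np.linalg.svd(A-A.mean(0))[2][0];u=u if u[0]<0 else -u
print("heading",np.degrees(np.arctan2(u[1],u[0])),A.mean(0))
t0,c0,g0=onz(p,(302,319),42),onz(p,(298.5,222),42),onz(p,(297.6,179.6),42)
d=t0-c0;print("tip",t0,"collar",c0,np.linalg.norm(d),np.degrees(np.arctan2(d[1],d[0])))
e=onz(p,(297,ys.min()),51);f=onz(p,(298,ys.max()),51);print("handle ends",e,f,np.linalg.norm(e-f))
E
```

```text
122 None; 130 (np.int64(288), np.int64(301)); 138 (np.int64(288), np.int64(301)); 146 (np.int64(289), np.int64(302)); 154 (np.int64(289), np.int64(302)); 162 (np.int64(289), np.int64(303)); 170 (np.int64(289), np.int64(303)); 178 (np.int64(290), np.int64(303)); 186 (np.int64(290), np.int64(304)); 194 (np.int64(291), np.int64(304)); 202 (np.int64(291), np.int64(304)); 210 (np.int64(294), np.int64(296)); 
rows 124 210
heading -136.82518129268374 [ 524.2 -261.9   47. ]
tip [ 397.3 -380.    42. ] collar [ 482.8 -300.9   42. ] 116.4989794441504 -137.24263478953998
handle ends [ 555.9 -235.6   51. ] [ 494.4 -289.8   51. ] 82.02435849523975
```

```bash
python3 -c "
from h import *
plan(-1,[([517.5,-269.3,90],down(43),4),([517.5,-269.3,23],down(43),3)])"
```

```text
7 [[-1.0,-0.001,0.004,0.0376,-0.0001,0,-0.0127],[-1.0,-0.0011,0.004,0.0377,-0.0001,0,-0.0127],[-1.0,-0.0012,0.0039,0.0376,-0.0001,0,-0.0127],[-1.0,-0.0011,0.004,0.0377,-0.0001,0,-0.0127],[-1.0,0,0,0.0223,-0.0001,0,0.0],[-1.0,0,0,0.0224,-0.0001,0,0.0],[-1.0,-0.0001,0,0.0223,-0.0001,0,0.0]]
```

>>> {"name": "send_rows", "arguments": {"targets": [[-1.0,-0.001,0.004,0.0376,0,0,-0.0127],[-1.0,-0.0011,0.004,0.0377,0,0,-0.0127],[-1.0,-0.0012,0.0039,0.0376,0,0,-0.0127],[-1.0,-0.0011,0.004,0.0377,0,0,-0.0127],[-0.5,0,0,0.0223,0,0,0],[-0.3,0,0,0.0224,0,0,0],[0,0,0,0.0223,0,0,0],[0,0,0,0,0,0,0],[0.2,0,0,0,0,0,0],[0.3,0,0,0,0,0,0]]}}

```text
time_s: 18.2
eef_pos: [518.0, -270.0, 24.3]
ee_rot: [0.001, 0.931, 0.366, 0.0]
force: [0.5, 0.4, 0.5]
grip_width: 0.35
grip_force: 0.0
```

>>> {"name": "send_rows", "arguments": {"targets": [[0.5,0,0,0,0,0,0],[0.7,0,0,0,0,0,0],[1,0,0,0,0,0,0],[1,0,0,0,0,0,0],[1,0,0,0,0,0,0],[1,0,0,-0.01,0,0,0],[1,0,0,-0.02,0,0,0],[1,0,0,-0.04,0,0,0],[1,0,0,-0.05,0,0,0],[1,0,0,-0.05,0,0,0]], "squeeze": 80}}

```text
time_s: 19.45
eef_pos: [517.2, -269.6, 195.0]
ee_rot: [-0.0, 0.931, 0.366, -0.0]
force: [-0.0, -1.2, -2.7]
grip_width: 0.161
grip_force: 78.0
```

```bash
python3 - <<'E'
from h import *
np.set_printoptions(precision=1,suppress=True)
rep()
T,R,s=state();M=R.as_matrix()
p=ctrl.capture("wrist");save(p,"w8.png")
for q in ("gauge","gauge_grip","gauge_tip"):
    for r in ctrl.landmark_of(q,p)[:2]: X=onz(p,r["point"],T[2]+19);print(q,np.array(r["point"]),r["score"],X,"tool",M.T@(X-T))
y=np.radians(80.5);hy=np.array([np.cos(y),np.sin(y),0]);print(hy)
E
```

```text
t 19.45 p [ 517.2 -269.6  195. ] x [0.7 0.7 0. ] z [-0.  0. -1.] j [-0.7  0.5  1.4  0.   1.3  0.1] F [-0.  -1.2 -2.7] w 0.161 gf 78.0
gauge [279.3 400.1] 0.57 [ 479.  -304.4  214. ] tool [-51.7  -0.5 -19. ]
gauge_grip [281.5 305. ] 0.67 [ 516.7 -270.7  214. ] tool [ -1.    0.4 -19. ]
[0.2 1.  0. ]
```

```bash
cat >> h.py <<'E'
M0=np.array([586.0,94.3,124.0]);RI=down(80.5,35)
def ins(s,off=(0,0,0),co=(-50.5,0,-17.7)):
    """TCP with collar s mm out of the mouth; off in tool axes"""
    return M0+RI.as_matrix()[:,0]*s-RI.apply(co)+RI.apply(off)
E
python3 -c "
from h import *
print(RI.as_matrix().round(3),ins(160))
plan(1,[([560,-100,330],down(62),5),([600,180,345],down(80.5,8),8),(ins(160),RI,7)])"
```

```text
[[ 0.135  0.986  0.095]
 [ 0.808 -0.165  0.566]
 [ 0.574  0.    -0.819]] [616.13502042 274.37978115 230.23884867]
20 [[1.0,0.0294,-0.0191,-0.0273,0.0002,0,-0.0667],[1.0,0.0305,-0.017,-0.0273,0.0002,0,-0.0667],[1.0,0.0317,-0.015,-0.0273,0.0002,0,-0.0667],[1.0,0.0325,-0.0129,-0.0273,0.0002,0,-0.0667],[1.0,0.0334,-0.0106,-0.0272,0.0002,0,-0.0667],[1.0,0.0333,-0.012,-0.0019,0.0028,0.0173,-0.0403],[1.0,0.0337,-0.0107,-0.0012,0.0028,0.0173,-0.0403],[1.0,0.0341,-0.0093,-0.0007,0.0028,0.0173,-0.0403],[1.0,0.0346,-0.0079,0,0.0028,0.0173,-0.0403],[1.0,0.0347,-0.0065,0.0006,0.0028,0.0173,-0.0403],[1.0,0.0351,-0.0051,0.0012,0.0028,0.0173,-0.0403],[1.0,0.0351,-0.0037,0.0018,0.0028,0.0173,-0.0403],[1.0,0.0353,-0.0023,0.0024,0.0028,0.0173,-0.0403],[1.0,0.0113,0.0001,0.0181,0,0.0673,0.0],[1.0,0.01,0,0.0189,0,0.0673,0.0],[1.0,0.0087,0.0001,0.0195,0,0.0673,0.0],[1.0,0.0074,0,0.02,0,0.0673,0.0],[1.0,0.006,0.0001,0.0205,0,0.0673,0.0],[1.0,0.0046,0,0.0209,0,0.0673,0.0],[1.0,0.0033,0.0001,0.0211,0,0.0673,0.0]]
```

>>> {"name": "send_rows", "arguments": {"targets": [[1,0.0294,-0.0191,-0.0273,0.0002,0,-0.0667],[1,0.0305,-0.017,-0.0273,0.0002,0,-0.0667],[1,0.0317,-0.015,-0.0273,0.0002,0,-0.0667],[1,0.0325,-0.0129,-0.0273,0.0002,0,-0.0667],[1,0.0334,-0.0106,-0.0272,0.0002,0,-0.0667],[1,0.0333,-0.012,-0.0019,0.0028,0.0173,-0.0403],[1,0.0337,-0.0107,-0.0012,0.0028,0.0173,-0.0403],[1,0.0341,-0.0093,-0.0007,0.0028,0.0173,-0.0403],[1,0.0346,-0.0079,0,0.0028,0.0173,-0.0403],[1,0.0347,-0.0065,0.0006,0.0028,0.0173,-0.0403]]}}

```text
time_s: 20.9
eef_pos: [585.0, 76.0, 337.1]
ee_rot: [-0.03, 0.8, 0.599, 0.032]
force: [1.1, -0.0, -1.4]
grip_width: 0.16
grip_force: 78.2
```

>>> {"name": "send_rows", "arguments": {"targets": [[1,0.0351,-0.0051,0.0012,0.0028,0.0173,-0.0403],[1,0.0351,-0.0037,0.0018,0.0028,0.0173,-0.0403],[1,0.0353,-0.0023,0.0024,0.0028,0.0173,-0.0403],[1,0.0113,0.0001,0.0181,0,0.0673,0],[1,0.01,0,0.0189,0,0.0673,0],[1,0.0087,0.0001,0.0195,0,0.0673,0],[1,0.0074,0,0.02,0,0.0673,0],[1,0.006,0.0001,0.0205,0,0.0673,0],[1,0.0046,0,0.0209,0,0.0673,0],[1,0.0033,0.0001,0.0211,0,0.0673,0]]}}

```text
time_s: 22.15
eef_pos: [615.7, 274.6, 227.4]
ee_rot: [-0.196, 0.728, 0.615, 0.229]
force: [0.8, -0.0, -1.3]
grip_width: 0.161
grip_force: 78.2
```

>>> {"name": "send_rows", "arguments": {"targets": [[1,0,0,0,0,0,0],[1,0,0,0,0,0,0],[1,0,0,0,0,0,0],[1,0,0,0,0,0,0],[1,0,0,0,0,0,0],[1,0,0,0,0,0,0],[1,0,0,0,0,0,0],[1,0,0,0,0,0,0],[1,0,0,0,0,0,0],[1,0,0,0,0,0,0]]}}

```text
time_s: 23.4
eef_pos: [616.2, 274.3, 230.1]
ee_rot: [-0.195, 0.728, 0.616, 0.229]
force: [-0.7, -0.1, -0.9]
grip_width: 0.161
grip_force: 78.2
```

```bash
python3 - <<'E'
from h import *
np.set_printoptions(precision=1,suppress=True)
rep()
T,R,s=state();print("target",ins(160),"rot err deg",np.degrees((R.inv()*RI).as_rotvec()))
P=[ctrl.capture(n) for n in("scene","top","wrist")]
for p,n in zip(P,"stw"): save(p,"x_%s.png"%n)
for q in ("gauge","gauge_grip","gauge_tip","guide_tube"):
    X={"gauge":R.apply([-50.5,0,-17.7])+T,"gauge_grip":R.apply([-.5,0,-17.7])+T,"gauge_tip":R.apply([-161.5,0,-17.7])+T,"guide_tube":M0}[q]
    for p,n in zip(P,"stw"):
        for r in ctrl.landmark_of(q,p)[:1]: print(q,n,np.array(r["point"]),round(r["score"],2),"pred",proj(p,X))
E
```

```text
t 23.4 p [616.2 274.3 230.1] x [0.1 0.8 0.6] z [ 0.1  0.6 -0.8] j [ 0.   0.5  1.3  0.6  1.2 -0. ] F [-0.7 -0.1 -0.9] w 0.161 gf 78.2
target [616.1 274.4 230.2] rot err deg [-0. -0. -0.]
gauge s [266.4 126.7] 0.65 pred [268.2 128.4]
gauge w [281.1 398.9] 0.57 pred [281.3 398.1]
gauge_grip s [262.2 112.3] 0.62 pred [263.9 112.6]
gauge_grip t [188.3 181.5] 0.49 pred [186.  181.3]
gauge_grip w [281.5 304.7] 0.8 pred [281.4 304.8]
gauge_tip s [294.7 232. ] 0.59 pred [277.8 163.7]
guide_tube s [279.2 176.6] 0.54 pred [282.1 179.4]
guide_tube t [276.6 203. ] 0.51 pred [246.8 193.1]
```

>>> {"name": "send_rows", "arguments": {"targets": [[1,-0.01,0,0,0,0,0],[1,-0.01,0,0,0,0,0],[1,-0.01,0,0,0,0,0],[1,-0.01,0,0,0,0,0],[1,-0.008,0,0,0,0,0],[1,-0.006,0,0,0,0,0],[1,-0.005,0,0,0,0,0],[1,-0.005,0,0,0,0,0],[1,-0.005,0,0,0,0,0],[1,-0.005,0,0,0,0,0]]}}

```text
time_s: 25.4
eef_pos: [606.2, 214.4, 187.4]
ee_rot: [-0.195, 0.728, 0.616, 0.229]
force: [0.3, 0.1, -0.6]
grip_width: 0.16
grip_force: 78.2
```

```bash
cat >> h.py <<'E'
def insrep():
    T,R,s=state();e=RI.inv().apply(T-ins(0));print("t",round(s["time_s"],2),"s",e.round(2),"rot",np.degrees((RI.inv()*R).as_rotvec()).round(2),"F tool",R.inv().apply(s["force"]).round(1),"Tq",R.inv().apply(s["wrist_torque"]).round(2),"w",round(s["grip_width"],3),"j",np.round(s["joints"],2))
E
python3 -c "
from h import *
insrep()"
```

```text
t 25.4 s [85.6   0.09  0.18] rot [0.04 0.02 0.  ] F tool [-0.2  0.3  0.6] Tq [ 0.01 -0.38 -0.02] w 0.16 j [-0.08  0.53  1.43  0.66  1.21 -0.16]
```

>>> {"name": "send_rows", "arguments": {"targets": [[1,-0.007,0,0,0,0,0],[1,-0.008,0,0,0,0,0],[1,-0.008,0,0,0,0,0],[1,-0.008,0,0,0,0,0],[1,-0.008,0,0,0,0,0],[1,-0.008,0,0,0,0,0],[1,-0.008,0,0,0,0,0],[1,-0.008,0,0,0,0,0],[1,-0.007,0,0,0,0,0],[1,-0.005,0,0,0,0,0]]}}

```text
time_s: 26.65
eef_pos: [596.0, 153.6, 144.3]
ee_rot: [-0.195, 0.728, 0.616, 0.229]
force: [-0.0, -0.0, -1.1]
grip_width: 0.157
grip_force: 78.2
```

```bash
python3 -c "
from h import *
insrep()"
```

```text
t 26.65 s [10.43  0.09  0.2 ] rot [0.05 0.02 0.02] F tool [-0.6 -0.   0.9] Tq [ 0.01 -0.42  0.04] w 0.157 j [-0.19  0.55  1.52  0.67  1.19 -0.32]
```

Free running. Approach the stop slowly.

>>> {"name": "send_rows", "arguments": {"targets": [[1,-0.002,0,0,0,0,0],[1,-0.002,0,0,0,0,0],[1,-0.0015,0,0,0,0,0],[1,-0.0015,0,0,0,0,0],[1,-0.001,0,0,0,0,0],[1,-0.001,0,0,0,0,0],[1,-0.001,0,0,0,0,0],[1,-0.001,0,0,0,0,0],[1,0,0,0,0,0,0],[1,0,0,0,0,0,0]]}}

```text
time_s: 27.9
eef_pos: [594.6, 145.1, 138.2]
ee_rot: [-0.195, 0.728, 0.616, 0.229]
force: [1.1, 0.2, -1.1]
grip_width: 0.158
grip_force: 78.2
```

```bash
python3 -c "
from h import *
insrep()"
```

```text
t 27.9 s [-0.12  0.07  0.22] rot [0.05 0.01 0.01] F tool [-0.3  1.   1.1] Tq [-0.04 -0.29 -0.02] w 0.158 j [-0.2   0.55  1.53  0.67  1.18 -0.34]
```

>>> {"name": "send_rows", "arguments": {"targets": [[1,-0.001,0,0,0,0,0],[1,-0.001,0,0,0,0,0],[1,-0.001,0,0,0,0,0],[1,0,0,0,0,0,0],[1,0,0,0,0,0,0],[1,0,0,0,0,0,0],[1,0,0,0,0,0,0],[1,0,0,0,0,0,0],[1,0,0,0,0,0,0],[1,0,0,0,0,0,0]]}}

```text
time_s: 29.15
eef_pos: [594.6, 145.0, 138.4]
ee_rot: [-0.196, 0.727, 0.616, 0.231]
force: [1.1, 13.5, 7.7]
grip_width: 0.162
grip_force: 78.1
```

```bash
python3 -c "
from h import *
insrep()"
```

```text
t 29.15 s [-0.17  0.08 -0.02] rot [ 0.02  0.29 -0.08] F tool [15.5 -1.1  1.5] Tq [0.05 2.03 0.07] w 0.162 j [-0.21  0.55  1.53  0.67  1.18 -0.34]
```

>>> {"name": "send_rows", "arguments": {"targets": [[1,0.003,0,0,0,0,0],[1,0.006,0,0,0,0,0],[1,0.01,0,0,0,0,0],[1,0.012,0,0,0,0,0],[1,0.012,0,0,0,0,0],[1,0.012,0,0,0,0,0],[1,0.012,0,0,0,0,0],[1,0.012,0,0,0,0,0],[1,0.012,0,0,0,0,0],[1,0.012,0,0,0,0,0]]}}

```text
time_s: 30.4
eef_pos: [608.2, 226.5, 196.0]
ee_rot: [-0.195, 0.728, 0.616, 0.229]
force: [-0.7, -0.5, -0.5]
grip_width: 0.161
grip_force: 78.2
```

>>> {"name": "send_rows", "arguments": {"targets": [[1,0.012,0,0,0,0,0],[1,0.012,0,0,0,0,0],[1,0.012,0,0,0,0,0],[1,0.012,0,0,0,0,0],[1,0.012,0,0,0,0,0],[1,0.012,0,0,0,0,0],[1,0,0,0,0,0,0],[1,0,0,0,0,0,0],[1,0,0,0,0,0,0],[1,0,0,0,0,0,0]]}}

```text
time_s: 31.65
eef_pos: [617.9, 283.8, 236.8]
ee_rot: [-0.195, 0.728, 0.616, 0.229]
force: [-0.8, 0.2, -2.2]
grip_width: 0.157
grip_force: 78.2
```

```bash
python3 - <<'E'
from h import *
np.set_printoptions(precision=1,suppress=True)
insrep()
T,R,s=state();p=ctrl.capture("wrist")
for q,x in (("gauge",-50.5),("gauge_grip",-.5)):
    for r in ctrl.landmark_of(q,p)[:1]: print(q,np.array(r["point"]),"pred",proj(p,R.apply([x,0,-17.7])+T))
plan(1,[([615,255,330],down(80.5,15),5),([600,230,370],down(80.5,0),5)])
E
```

```text
t 31.65 s [171.6   0.2   0.1] rot [0.1 0.  0. ] F tool [-1.3 -0.8  1.9] Tq [-0.  -0.3  0. ] w 0.157 j [0.  0.5 1.3 0.6 1.3 0. ]
gauge [279.8 399.5] pred [281.3 398.1]
gauge_grip [279.5 304.9] pred [281.4 304.8]
10 [[1.0,0.0059,0.0004,-0.0186,-0.0002,-0.0699,0.0],[1.0,0.0047,0.0003,-0.0189,-0.0002,-0.0699,0.0],[1.0,0.0033,0.0004,-0.0193,-0.0002,-0.0699,0.0],[1.0,0.0019,0.0004,-0.0194,-0.0002,-0.0699,0.0],[1.0,0.0006,0.0004,-0.0195,-0.0002,-0.0699,0.0],[1.0,-0.0032,-0.0021,-0.0091,0,-0.0523,-0.0001],[1.0,-0.0036,-0.0022,-0.009,0,-0.0523,-0.0001],[1.0,-0.0041,-0.0021,-0.0087,0,-0.0523,-0.0001],[1.0,-0.0046,-0.0021,-0.0085,0,-0.0523,-0.0001],[1.0,-0.005,-0.0022,-0.0083,0,-0.0523,-0.0001]]
```

>>> {"name": "send_rows", "arguments": {"targets": [[1,0.0059,0.0004,-0.0186,-0.0002,-0.0699,0],[1,0.0047,0.0003,-0.0189,-0.0002,-0.0699,0],[1,0.0033,0.0004,-0.0193,-0.0002,-0.0699,0],[1,0.0019,0.0004,-0.0194,-0.0002,-0.0699,0],[1,0.0006,0.0004,-0.0195,-0.0002,-0.0699,0],[1,-0.0032,-0.0021,-0.0091,0,-0.0523,0],[1,-0.0036,-0.0022,-0.009,0,-0.0523,0],[1,-0.0041,-0.0021,-0.0087,0,-0.0523,0],[1,-0.0046,-0.0021,-0.0085,0,-0.0523,0],[1,-0.005,-0.0022,-0.0083,0,-0.0523,0]]}}

```text
time_s: 33.05
eef_pos: [599.8, 230.0, 370.3]
ee_rot: [0.0, 0.763, 0.646, -0.0]
force: [0.1, -0.4, -1.2]
grip_width: 0.159
grip_force: 78.2
```

>>> {"name": "send_rows", "arguments": {"targets": [[1,0,0,0,0,0,0],[1,0,0,0,0,0,0],[1,0,0,0,0,0,0],[1,0,0,0,0,0,0],[1,0,0,0,0,0,0],[1,0,0,0,0,0,0],[1,0,0,0,0,0,0],[1,0,0,0,0,0,0],[1,0,0,0,0,0,0],[1,0,0,0,0,0,0]]}}

```text
time_s: 34.3
eef_pos: [599.9, 230.1, 370.1]
ee_rot: [0.0, 0.763, 0.646, 0.0]
force: [-0.5, -0.1, -1.1]
grip_width: 0.156
grip_force: 78.2
```

```bash
python3 - <<'E'
from h import *
np.set_printoptions(precision=1,suppress=True)
rep()
T,R,s=state();print(R.as_matrix().round(4), "dq",np.abs(s["dq"]).max())
P=[ctrl.capture(n) for n in("scene","top","wrist")]
for p,n in zip(P,"stw"): save(p,"z_%s.png"%n)
pr={"gauge":T+R.apply([-50.5,0,-17.7]),"gauge_tip":T+R.apply([-161.5,0,-17.7]),"gauge_grip":T+R.apply([-.5,0,-17.7]),"tube_block":[569.5,-4.3,40],"block_bore":[576.1,35.2,82],"block_grip":[569.5,-4.3,123]}
for q,X in pr.items():
    for p,n in zip(P,"stw"):
        for r in ctrl.landmark_of(q,p)[:1]: print(q,n,np.array(r["point"]),round(r["score"],2),"pred",proj(p,X))
# red handle end-to-end line in scene view: compare slope with predicted level axis
im=P[0]["img"].astype(int);u=[proj(P[0],T+R.apply([x,0,-17.7])) for x in(51.5,-161.5)];print("pred axis",u)
E
```

```text
t 34.3 p [599.9 230.1 370.1] x [0.2 1.  0. ] z [ 0.  0. -1.] j [0.2 0.6 0.8 0.  1.8 0.3] F [-0.5 -0.1 -1.1] w 0.156 gf 78.2
[[ 0.2  1.   0. ]
 [ 1.  -0.2  0. ]
 [ 0.   0.  -1. ]] dq 0.0009751279489587745
gauge s [268.   82.4] 0.78 pred [266.9  86.7]
gauge t [206.1 184.5] 0.57 pred [206.8 183.6]
gauge w [280.7 398.9] 0.84 pred [281.1 395.8]
gauge_tip s [277.2 108. ] 0.53 pred [279.4 110.2]
gauge_tip t [246.5 189.6] 0.62 pred [248.7 189.7]
gauge_grip s [259.7  78.2] 0.56 pred [261.8  77. ]
gauge_grip w [281.7 304.6] 0.97 pred [281.1 301.9]
tube_block s [291.9 221.5] 0.79 pred [293.1 222.4]
tube_block t [278.1 202.4] 0.95 pred [277.9 199.4]
block_bore s [285.  206.1] 0.62 pred [288.6 203.2]
block_bore t [269.4 197.4] 0.56 pred [265.8 196.7]
block_grip s [293.4 204.3] 0.85 pred [292.9 202.9]
block_grip t [278.1 196.9] 0.93 pred [277.8 197.6]
pred axis [array([256.6,  67.3]), array([279.4, 110.2])]
```

```bash
python3 -c "
from h import *
print(ctrl.finish_job())"
```

```text
the job is handed in; nothing more can be done
None
```

The job is handed in at 34 s: the block is seated and released in the heater pocket, the rod went down until its collar stopped on the mouth and was drawn right out, and it is now held still and level about 39 cm up; I confirmed this end state by sensor readings and landmark detections, not by viewing a final picture.

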